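Pull down the drying cupboard's hatch with the hook pole

TASK

Take the hook pole from its rest, put its hook down into the brass eye on the drying cupboard's high blue hatch, and pull the hatch all the way down to its stop with the hook still in the eye. Then unhook, leave the hatch down, and lay the pole back in both notches of its rest, hook end the same way round and pointing down as you found it. Keep the hand and arm off the cupboard and hatch, and do not shift or knock over anything else on the bench.

Things in the scene. Friction and masses are not known exactly. Their poses are not given: they have to be found in the camera images.
- cupboard: Fixed pine drying cupboard, 160 deep (x) by 220 wide (y) by 310 mm high, somewhere left of centre and turned by its yaw. Origin: centre of its underside, on the bench. Its own -x axis points out of the front, which carries the hatch (face 84 mm in front of the origin). The lower 165 mm is closed drawers (not used).
- hatch (a joint): Opening angle of the blue hatch, rad: 0 shut (upright), grows as its top swings out (cupboard's -x) and down; stop at 1.10 (63 degrees, fully down). May start up to 0.12 ajar. A friction hinge: stays where it is left; moving it takes about 2 to 3 N at the eye. Panel 190 wide, 116 high, 12 mm thick, top edge 290 mm above the bench when shut.
- hatch_hinge (a point): Middle of the hatch's hinge line, at the hatch's lower edge: 80 mm in front of the cupboard's origin (its -x) and 170 mm above the bench. The hinge line runs along the cupboard's y. Does not move as the hatch swings, but its axes turn with the hatch.
- hatch_eye (a point): Centre of the brass ring (eye) on the hatch's front: 28 mm clear hole, 6 mm wire, ring outside diameter 40 mm. Shut, the ring lies level (hole axis vertical, z up) 270 mm above the bench. In this frame (turns with the hatch; axes as the cupboard's when shut): z is the hole's axis, -x points away from the panel; the panel's front face is 34 mm away at +x, the panel's top edge 20 mm higher, the hinge at (+38, 0, -100) mm. From above the hook goes down through the ring.
- pole: Loose hook pole, 120 g or so: beech handle of square section 18 x 18 mm, 150 mm long (x from -85 to +65 mm), red band at the tail, brass band at the front; then a straight 7 mm iron shank to x = +115 mm, at the handle's mid height, whose end is bent square downwards into a 7 mm pin. Origin: on the handle's underside, near the centre of mass; x towards the hook, z up. Whole length 203 mm.
- pole_grip (a point): Where to grip the pole: on the handle's centre line, 9 mm above the pole's origin. Axes as the pole's. Between the rest's uprights with 44 mm free to each side along the pole.
- pole_tip (a point): Lower end of the hook's pin: in the pole's frame at (+115, 0, -30) mm, so 39 mm below the handle's centre line. Axes as the pole's.
- rest: Fixed wooden rest for the pole, right of centre: base board 150 x 90 x 12 mm, two uprights 12 mm thick at x = +-50 mm, 60 mm wide, each with a notch 36 mm wide whose floor is 70 mm above the bench and whose prongs reach 95 mm. Origin: centre of the underside; its x axis runs along the notches, the pole's hook end overhangs at +x, pole's origin at about (0, 0, 70) mm; the pole starts within 6 mm and 0.03 rad of lying straight along them.
- stand: Bystander: slotted pine stand with four doll halves upright in it, one piece, 220 x 75 x 90 mm. Origin: centre of underside.
- mallet: Bystander: brass-bound round mallet standing on its head beside the cupboard, head 72 mm across, 100 mm high, handle 28 mm thick rising to 220 mm. Origin: centre of underside.
- lacquer: Bystander: amber lacquer bottle, 60 mm across, 190 mm high, standing in front of the cupboard's left part. Origin: centre of underside.
- gauge: Bystander: beech thumb gauge, 160 x 30 x 62 mm, beside the pole rest. Origin: centre of its block's underside, x along its beam.
- dividers: Bystander: iron spring dividers lying flat, 130 x 55 x 8 mm. Origin near the middle, x towards the points.
- doll_lid: Bystander: blue-lacquered doll lid (domed), 72 mm across, 70 mm high. Origin: centre of underside.
- blank: Bystander: pale turned doll blank, 60 mm across, 100 mm high. Origin: centre of underside.
There are look-alikes about, which are no part of the job. What is shaped like the pole but purple is not meant. Leave any black look-alike of the rest alone.

How it is judged:
By the outcome, as a careful person would: the job done as asked, in the order asked, and still so for the second after the job is handed in, with the robot touching nothing.
It also fails if it takes over 62 s, if anything falls off the work surface, if the arm or the gripper's body presses on something with over 40 N, if the wrist force passes 120 N, or if a joint passes its speed limit or range.

ROBOT

A 6-joint arm with a two-finger parallel gripper is mounted at the origin on the work surface. World frame = base frame: x ahead of the robot, y to its left, z up, the work surface at z = 0. Lengths are in m, angles in rad, forces in N, time in s.
With the tool pointing down it reaches from about 0.35 to 0.975 m from the base axis. Payload 4.9 kg.
Tool frame: the origin (TCP) lies midway between the tips of the shut fingers; the grasp point (between the pads) lies 19 mm behind it; z points along the fingers, y is the line along which they close (so a half turn about z gives the same grasp; the last joint's range is limited). The gripper opens to 85 mm and grips with 20 to 120 N. Pads are 22 mm wide; open, the fingers measure 114 mm over their backs; the gripper's body (76 mm by 85 mm) begins 54 mm behind the grasp point. The pads swing forward as they close: fully open they stand 13 mm farther back than shut.
Start: joints at [1.141, 0.053, 1.613, -0, 1.476, -0.119], TCP at [0.191, 0.595, 0.231] pointing down, gripper open.
Joint ranges: [-3.01, 3.01], [-1.01, 2.22], [0.06, 2.58], [-1.02, 4.17], [0.09, 2.62], [-3.14, 3.14]. Speed limits (rad/s): [2.57, 2.57, 3.14, 3.14, 3.14, 3.14].

INTERFACE

Orientations are given as a rotation vector (axis times angle).
In Python, from station import ctrl, optics, job gives the robot as it stands.
- The arm moves only by the shell command python3 -m jog 'ROWS' [OPENING] [FORCE]. ROWS is JSON, a list of rows, each a list of 2 entries, a list of its own where there are three numbers: the shift along the tool's x, y, z in m, then the turn, a rotation vector about the tool's x, y, z in rad. A call has 1 to 5 rows; each row is the pose to reach, as a shift and turn from the pose commanded when the call began, along the tool's axes at that moment; what a row does not reach only later rows make up. A row lasts 1/10 s, in which the tool goes at most 50 mm and 8.59 degrees, less where a joint would pass 70% of its speed; a pose out of reach is approached as far as the arm can. A call with a gripper value outside its range is refused whole. OPENING is the opening, from 0 (shut) to 1 (fully open), set as the call begins (- or left out, the last holds). The fingers move at their own pace and stop on an object; FORCE is the grip in N (left out, the last holds). Time passes only in rows, so rows that repeat a pose let the fingers close. It gives the time, the measured TCP pose, the force, the opening and the grip force at its end, in the units of the state.
- ctrl.get_obs(): the state, without advancing time (a new reading comes with each control period).
- optics.get_image(name): name is "scene" or "side" or "wrist"; returns a dict with "image" (480x640x3 uint8, blue, green, red), "fx", "fy", "cx", "cy" (pixels), "rvec" (rotation vector, rad) and "tvec" (3), from world to camera coordinates, as OpenCV has them; the wrist camera has in their place "mount" (4x4, takes a point from camera to tool coordinates, whose origin is the TCP and whose axes are the flange's). Camera axes: x right, y down, z forward; pixel columns grow to the right and rows downward; lengths in m; the calibration is good to about 2 mm. A picture is of the moment at which its call begins: read the wrist's pose just before it. There is no depth.
- job.finish_job(): hands the job in; it is judged then, once.
The state is a dict: "t": time; "q": joint angles; "dq": joint speeds; "effort": joint torques, N m; "tool_pos": TCP position; "tool_rot": TCP orientation; "contact_force": force on the tool from outside, world axes, zero at the start; "wrist_torque": the same for the moment, N m; "opening": finger opening in m; "grip_force": force on a finger pad.
Only numpy, scipy, OpenCV 4.12 (cv2) and the standard library are available. Lean on these libraries where they do the work, as an engineer would, in place of code of your own. Each camera call takes 0.05 s, during which the arm holds its last target. There are 200 camera calls.

## Working session

There is one attempt and no reset: what is moved stays moved. The work goes in short steps, Python scripts to look and compute and a shell command to move; the robot and the scene stay as the last step left them, time stands still between calls to the robot, and variables do not carry over. Pictures are saved under pics/ and viewed, at most 10 in all, crops included, and the job is handed in when it is done.

```bash
mkdir -p pics; ls; python3 - <<'E'
from station import ctrl,optics
import cv2,numpy as np
print(ctrl.get_obs())
for n in ["scene","side"]:
    d=optics.get_image(n); cv2.imwrite(f"pics/{n}0.png",d["image"]); np.savez(f"{n}0.npz",**d)
    print(n,[d[k] for k in("fx","fy","cx","cy")],d["rvec"],d["tvec"])
E
```

```text
pics
{'t': 0.0, 'q': array([ 1.14100848e+00,  5.33801887e-02,  1.61428099e+00, -1.20462373e-05,
        1.47600509e+00, -1.18975720e-01]), 'dq': array([ 5.54939078e-04,  4.52999785e-04, -3.43600468e-04,  2.23201418e-04,
       -6.19657655e-05,  8.40780842e-04]), 'effort': array([-3.39211583e-04, -3.93675399e+01, -3.70174885e+01, -1.57031764e-04,
        7.07405998e-03,  8.71844719e-06]), 'tool_pos': array([0.19087339, 0.59449006, 0.23005633]), 'tool_rot': array([-0.48617253, -3.10318763,  0.00313993]), 'contact_force': array([-0.15515368,  0.47390169,  1.33327236]), 'wrist_torque': array([ 0.05050643, -0.022762  , -0.01730104]), 'grip_force': 0.0, 'opening': 0.08539868142962423}
scene [487.5209943169791, 487.5209943169791, 320.6881602399911, 239.76961270893764] [ 1.63267758  2.21115605 -0.59850686] [ 0.21129283 -0.3365251   1.5806993 ]
side [566.4442973204525, 566.4442973204525, 318.367052135886, 247.47544127957002] [ 2.21099122 -0.1280855   0.09140902] [-0.53947527  0.14859067  1.50076903]
```

View pics/scene0.png

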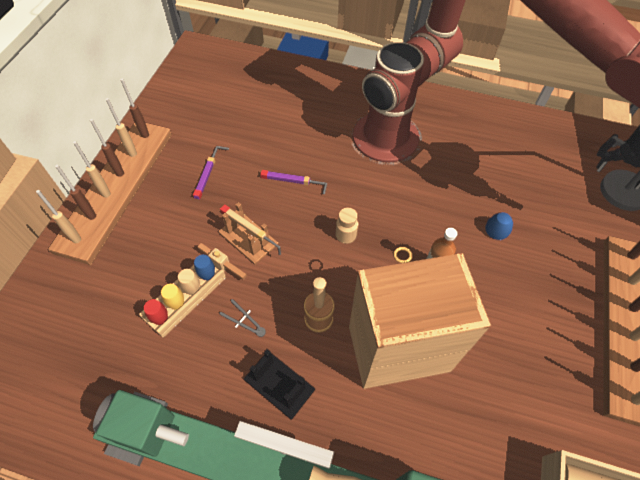

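View pics/side0.png

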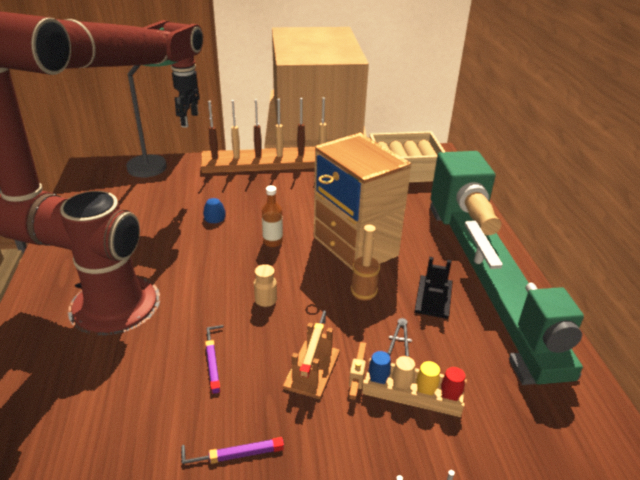

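The scene view shows the beech pole with its red tail, in the wooden rest, at about (250,230); in the side view it is at (313,348). The purple poles at scene (205,172) and (292,178) are look-alikes, and so is the black rest at (280,385). The pale pole in the wooden rest is the one that fits the description. The cupboard is at scene (420,320), with its brass eye at (403,255), or (327,179) in the side view. I'll confirm in enlarged crops.

```bash
cat > h.py <<'E'
import numpy as np,cv2
from scipy.spatial.transform import Rotation as R
def load(n): return dict(np.load(n+".npz"))
def cam(d):
    K=np.array([[d["fx"],0,d["cx"]],[0,d["fy"],d["cy"]],[0,0,1]],float)
    if "rvec" in d: Rm=cv2.Rodrigues(np.asarray(d["rvec"],float))[0]; t=np.asarray(d["tvec"],float).ravel()
    else:
        T=np.eye(4);T[:3,:3]=R.from_rotvec(d["tool_rot"]).as_matrix();T[:3,3]=d["tool_pos"]
        M=np.linalg.inv(T@d["mount"]);Rm=M[:3,:3];t=M[:3,3]
    return K,Rm,t
def proj(d,P):
    K,Rm,t=cam(d);p=(np.atleast_2d(P)@Rm.T+t)@K.T;return p[:,:2]/p[:,2:]
def ray(d,uv):
    K,Rm,t=cam(d);v=Rm.T@np.linalg.inv(K)@np.array([*uv,1.]);return -Rm.T@t,v/np.linalg.norm(v)
def onz(d,uv,z):
    o,v=ray(d,uv);return o+v*(z-o[2])/v[2]
def tri(a,ua,b,ub):
    o,v=ray(a,ua);p,w=ray(b,ub)
    s=np.linalg.lstsq(np.c_[v,-w],p-o,rcond=None)[0]
    A=o+s[0]*v;B=p+s[1]*w;return (A+B)/2,np.linalg.norm(A-B)
E
python3 - <<'E'
from h import *
s=load("scene0")["image"];d=load("side0")["image"]
c=lambda im,x,y,w,h:cv2.resize(im[y:y+h,x:x+w],(400,300),interpolation=cv2.INTER_CUBIC)
cv2.imwrite("pics/c1.png",np.vstack([np.hstack([c(s,205,190,100,75),c(d,270,300,100,75)]),np.hstack([c(s,350,220,100,75),c(d,305,145,100,75)])]))
E
```

```text
(no output)
```

View pics/c1.png

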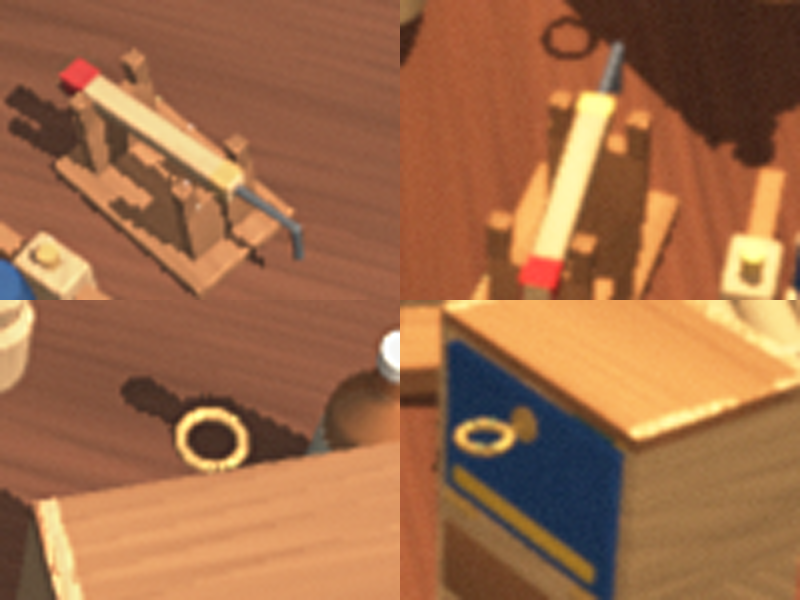

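Confirmed: it is the pale pole with the red tail, in the wooden rest, with its hook at scene (279,251). The ring is at scene (403,255) and side (326,179). Next I'll measure.

```bash
python3 - <<'E'
from h import *
np.set_printoptions(precision=4,suppress=True)
S=load("scene0");D=load("side0")
def mask(im,box,f):
    x,y,w,h=box;c=im[y:y+h,x:x+w].astype(int);b,g,r=c[...,0],c[...,1],c[...,2]
    m=f(b,g,r).astype(np.uint8);n,l,st,ce=cv2.connectedComponentsWithStats(m);k=1+np.argmax(st[1:,4]);ys,xs=np.where(l==k)
    return np.array([x+ce[k][0],y+ce[k][1]]),st[k],l==k
red=lambda b,g,r:(r>140)&(g<80)&(b<80)
yel=lambda b,g,r:(r>140)&(g>110)&(r-b>75)
for nm,bs,bd,f in[("red",(215,195,25,30),(295,358,25,25),red),("ring",(390,240,26,34),(316,170,18,18),yel)]:
    a,sa,ma=mask(S["image"],bs,f);b,sb,mb=mask(D["image"],bd,f)
    print(nm,a,sa,b,sb,tri(S,a,D,b))
    if nm=="ring":
        ca=np.array(bs[:2])+sa[:2]+(sa[2:4]-1)/2;cb=np.array(bd[:2])+sb[:2]+(sb[2:4]-1)/2
        print(ca,cb,tri(S,ca,D,cb))
print("brass",tri(S,(262.5,234.5),D,(319.3,326.3)), onz(S,(262.5,234.5),.088),onz(D,(319.3,326.3),.088),onz(S,(225,208.8),.088),onz(D,(305.3,366.5),.088))
C=[tri(S,a,D,b) for a,b in[((360,271),(316.5,148.5)),((462,255),(359,137)),((489,322),(408,165)),((367,345),(358,183))]]
for i in(0,1,2,3):print(C[i])
print("cup z=.31 scene",[onz(S,p,.31)[:2] for p in((360,271),(462,255),(489,322),(367,345))])
print("side",[onz(D,p,.31)[:2] for p in((316.5,148.5),(359,137),(408,165),(358,183))])
# bystanders rough
print("lacq cap",tri(S,(451,234),D,(271,190)),"mallet top",tri(S,(319,284),D,(369,230)))
print("blank top",tri(S,(347,214),D,(264,270)), "hook bend",tri(S,(279.5,247),D,(324,315)))
E
```

```text
red [224.3158 208.3158] [ 5 10 10  8 38] [305.2264 368.2642] [ 4  7 12  8 53] (array([ 0.47  , -0.3518,  0.0867]), np.float64(0.0019073538220480528))
ring [403.0214 263.5843] [  0   7  26  27 421] [326.0548 178.4795] [ 3  5 15  9 73] (array([0.5843, 0.1433, 0.2615]), np.float64(0.016146036126818246))
[402.5 260. ] [326. 179.] (array([0.581 , 0.1391, 0.2645]), np.float64(0.010101490320493036))
brass (array([ 0.5163, -0.2252,  0.0837]), np.float64(0.0006515046165649343)) [ 0.5189 -0.224   0.088 ] [ 0.5154 -0.2292  0.088 ] [ 0.4726 -0.3492  0.088 ] [ 0.4698 -0.3474  0.088 ]
(array([0.6054, 0.0827, 0.3458]), np.float64(0.14304494455508152))
(array([0.6458, 0.2199, 0.375 ]), np.float64(0.0741012133738702))
(array([0.7662, 0.2733, 0.2888]), np.float64(0.17010226786115462))
(array([0.7192, 0.1328, 0.2232]), np.float64(0.11707177545841746))
cup z=.31 scene [array([0.6629, 0.0588]), array([0.5648, 0.2498]), array([0.6953, 0.3206]), array([0.8076, 0.1097])]
side [array([0.5622, 0.2355]), array([0.6928, 0.2963]), array([0.792 , 0.1202]), array([0.6428, 0.0398])]
lacq cap (array([0.4333, 0.2375, 0.1826]), np.float64(0.0008762731103293816)) mallet top (array([ 0.6668, -0.0241,  0.2086]), np.float64(0.0024718249542827315))
blank top (array([ 0.3981, -0.027 ,  0.1025]), np.float64(0.0028902974259936774)) hook bend (array([ 0.5334, -0.1736,  0.0705]), np.float64(0.0023047252979440103))
```

```bash
cat >> h.py <<'E'
def plan(pos,rot,tp,tR=None):
    """shift & turn in current tool axes to reach target tp (world), tR (matrix)"""
    r=R.from_rotvec(rot);sh=r.inv().apply(np.array(tp)-pos)
    tu=np.zeros(3) if tR is None else (r.inv()*R.from_matrix(tR)).as_rotvec()
    return sh.round(4),tu.round(4)
def toolR(polex,polez,flip=1):
    """tool z=-polez, tool y = closing line across pole"""
    x=flip*np.array(polex,float);z=-np.array(polez,float);return np.c_[x,np.cross(z,x),z]
E
python3 - <<'E'
from h import *
from station import ctrl
np.set_printoptions(precision=4,suppress=True)
S=load("scene0");D=load("side0");o=ctrl.get_obs()
print(R.from_rotvec(o["tool_rot"]).as_matrix())
print("ring",tri(S,(403,254.75),D,(326,179)))
print("FR",onz(S,(360,271.5),.31),onz(D,(363,180),.31),"FL",onz(S,(462,255),.31),onz(D,(316.5,148.5),.31))
a=np.radians(69.3);px=[np.cos(a),np.sin(a),0]
for f in(1,-1):print(plan(o["tool_pos"],o["tool_rot"],[.498,-.277,.30],toolR(px,[0,0,1],f)))
print(plan(o["tool_pos"],o["tool_rot"],[.41,.10,.30]),plan(o["tool_pos"],o["tool_rot"],[.498,-.277,.30]))
E
```

```text
[[-0.9521  0.3058 -0.0008]
 [ 0.3058  0.9521 -0.0017]
 [ 0.0002 -0.0019 -1.    ]]
ring (array([0.5763, 0.1353, 0.27  ]), np.float64(0.000590002340768837))
FR [0.664  0.0591 0.31  ] [0.6581 0.0534 0.31  ] FL [0.5648 0.2498 0.31  ] [0.5622 0.2355 0.31  ]
(array([-0.5589, -0.736 , -0.0686]), array([-0.0016,  0.0013,  1.6213]))
(array([-0.5589, -0.736 , -0.0686]), array([-0.0013, -0.0016, -1.5203]))
(array([-0.3598, -0.404 , -0.0692]), array([0., 0., 0.])) (array([-0.5589, -0.736 , -0.0686]), array([0., 0., 0.]))
```

```bash

python3 -m jog '[[[-0.16,-0.18,-0.069],[0,0,0]],[[-0.16,-0.18,-0.069],[0,0,0]],[[-0.16,-0.18,-0.069],[0,0,0]],[[-0.16,-0.18,-0.069],[0,0,0]],[[-0.16,-0.18,-0.069],[0,0,0]]]' 1 | tail -3
python3 -m jog '[[[-0.15,-0.17,0],[0,0,0]],[[-0.15,-0.17,0],[0,0,0]],[[-0.15,-0.17,0],[0,0,0]],[[-0.15,-0.17,0],[0,0,0]],[[-0.15,-0.17,0],[0,0,0]]]' | tail -3
python3 -m jog '[[[-0.13,-0.2,0],[0,0,0]],[[-0.13,-0.2,0],[0,0,0]],[[-0.13,-0.2,0],[0,0,0]],[[-0.13,-0.2,0],[0,0,0]],[[-0.13,-0.2,0],[0,0,0]]]' |tail -3
python3 -m jog '[[[-0.12,-0.185,0],[0,0,0]],[[-0.12,-0.185,0],[0,0,0]],[[-0.12,-0.185,0],[0,0,0]],[[-0.12,-0.185,0],[0,0,0]],[[-0.12,-0.185,0],[0,0,0]]]' |tail -3
python3 -m jog '[[[0,0,0],[0,0,0.7]],[[0,0,0],[0,0,0.7]],[[0,0,0],[0,0,0.7]],[[0,0,0],[0,0,0.7]],[[0,0,0],[0,0,0.7]]]'|tail -3
python3 -m jog '[[[0,0,0],[0,0,0.7]],[[0,0,0],[0,0,0.7]],[[0,0,0],[0,0,0.7]],[[0,0,0],[0,0,0.7]],[[0,0,0],[0,0,0.7]]]'|tail -3
python3 -m jog '[[[0,0,0],[0,0,0.22]],[[0,0,0],[0,0,0.22]],[[0,0,0],[0,0,0.22]]]'|tail -3
python3 - <<'E'
from h import *
from station import ctrl,optics
import time
o=ctrl.get_obs();d=optics.get_image("wrist");cv2.imwrite("pics/w1.png",d["image"]);np.savez("w1.npz",tool_pos=o["tool_pos"],tool_rot=o["tool_rot"],**d)
print(o["t"],o["q"],o["tool_pos"],R.from_rotvec(o["tool_rot"]).as_matrix().round(3))
E
```

```text
contact_force: [1.0, 0.7, 0.2]
opening: 0.085
grip_force: 0.0
contact_force: [0.1, -0.0, 0.5]
opening: 0.0854
grip_force: 0.0
contact_force: [0.1, 1.0, -0.6]
opening: 0.0857
grip_force: 0.0
contact_force: [0.8, 0.2, 0.0]
opening: 0.0853
grip_force: 0.0
contact_force: [-0.5, 0.4, 0.7]
opening: 0.0854
grip_force: 0.0
contact_force: [-0.2, -0.1, -0.3]
opening: 0.0856
grip_force: 0.0
contact_force: [1.1, 0.3, 0.4]
opening: 0.0853
grip_force: 0.0
3.4 [-6.34738257e-01 -1.08766221e-01  1.65854743e+00 -1.14970784e-05
  1.59289002e+00 -2.74952922e-01] [ 0.4991011  -0.27539265  0.29951778] [[ 0.352  0.936 -0.001]
 [ 0.936 -0.352  0.001]
 [ 0.    -0.001 -1.   ]]
```

View pics/w1.png

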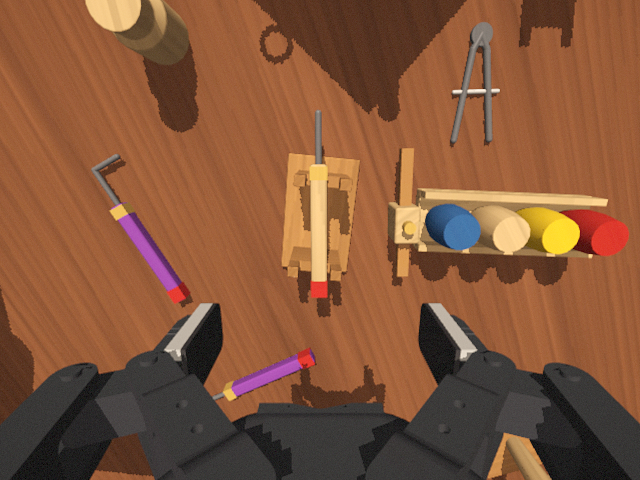

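The wrist view shows the pole upright in the picture, from its red tail at (319,296) to its brass end at (318,166), with clear room for the fingers on both sides. The gauge is at (405,215), to the right.

```bash
python3 - <<'E'
from h import *
np.set_printoptions(precision=4,suppress=True)
W=load("w1");im=W["image"].astype(int);b,g,r=im[...,0],im[...,1],im[...,2]
def span(y):
    x0=295;row=(r[y,x0:345]>205)&(g[y,x0:345]>160);xs=np.where(row)[0]+x0;return xs.min(),xs.max()
for y in(195,210,225,240,255,270):print(y,span(y))
rm=(r>150)&(g<80)&(b<80);ys,xs=np.where(rm[270:310,300:340]);print("red",xs.min()+300,xs.max()+300,ys.min()+270,ys.max()+270)
ym=(r>190)&(g>140)&(b<120);ys,xs=np.where(ym[155:195,305:335]);print("brass",xs.min()+305,xs.max()+305,ys.min()+155,ys.max()+155)
t=onz(W,(xs.mean()*0+319.3,296.5),.088);f=onz(W,(318,165),.088);print(t,f,np.linalg.norm(t-f),np.degrees(np.arctan2(*(f-t)[1::-1])))
print("gauge block",onz(W,(390,215),.06),"hookend",onz(W,(318.5,111),.079))
E
```

```text
195 (np.int64(295), np.int64(325))
210 (np.int64(311), np.int64(325))
225 (np.int64(301), np.int64(325))
240 (np.int64(301), np.int64(325))
255 (np.int64(312), np.int64(325))
270 (np.int64(312), np.int64(326))
red 310 327 281 297
brass 305 334 155 194
[ 0.4658 -0.3593  0.088 ] [ 0.5166 -0.2208  0.088 ] 0.14749488276667144 69.85696794305758
gauge block [ 0.5742 -0.3039  0.06  ] hookend [ 0.5357 -0.1716  0.079 ]
```

```bash

python3 -m jog '[[[-0.0067,-0.002,0.19],[0,0,0]],[[-0.0067,-0.002,0.19],[0,0,0]],[[-0.0067,-0.002,0.19],[0,0,0]],[[-0.0067,-0.002,0.19],[0,0,0]],[[-0.0067,-0.002,0.19],[0,0,0]]]' 
python3 -m jog '[[[0,0,0.025],[0,0,0]],[[0,0,0.05],[0,0,0]],[[0,0,0.05],[0,0,0]]]' 
python3 -m jog '[[[0,0,0],[0,0,0]],[[0,0,0],[0,0,0]],[[0,0,0],[0,0,0]],[[0,0,0],[0,0,0]],[[0,0,0],[0,0,0]]]' 0 110
python3 -m jog '[[[0,0,0],[0,0,0]],[[0,0,0],[0,0,0]],[[0,0,0],[0,0,0]],[[0,0,0],[0,0,0]],[[0,0,0],[0,0,0]]]'
```

```text
t: 3.95
tool_pos: [0.4906, -0.2779, 0.1025]
tool_rot: [-2.571, -1.781, 0.007]
contact_force: [-0.8, -0.4, -0.8]
opening: 0.0857
grip_force: 0.0
t: 4.25
tool_pos: [0.4941, -0.2803, 0.059]
tool_rot: [-2.579, -1.787, 0.002]
contact_force: [-0.2, 0.2, -0.1]
opening: 0.0853
grip_force: 0.0
t: 4.75
tool_pos: [0.4958, -0.2816, 0.0616]
tool_rot: [2.582, 1.787, 0.001]
contact_force: [0.8, -0.5, -1.2]
opening: 0.0162
grip_force: 107.3
t: 5.25
tool_pos: [0.4958, -0.2816, 0.0615]
tool_rot: [2.582, 1.787, 0.001]
contact_force: [-0.4, 0.4, 5.2]
opening: 0.016
grip_force: 108.4
```

```bash

python3 -m jog '[[[0,0,-0.02],[0,0,0]],[[0,0,-0.06],[0,0,0]],[[0,0,-0.11],[0,0,0]],[[0,0,-0.14],[0,0,0]],[[0,0,-0.14],[0,0,0]]]' | sed -n 2,6p
python3 -m jog '[[[0,0,-0.14],[0,0,0.15]],[[0,0,-0.14],[0,0,0.3]],[[0,0,-0.14],[0,0,0.45]],[[0,0,-0.14],[0,0,0.6]],[[0,0,-0.14],[0,0,0.731]]]' | sed -n 2,6p
python3 -m jog '[[[0,0,0],[0,0,0]],[[0,0,0],[0,0,0]]]' | sed -n 2,6p
python3 -m jog '[[[0.05,-0.15,0],[0,0,0]],[[0.05,-0.15,0],[0,0,0]],[[0.05,-0.15,0],[0,0,0]],[[0.05,-0.15,0],[0,0,0]]]' | sed -n 2,6p
python3 -m jog '[[[0.069,-0.183,0],[0,0,0]],[[0.069,-0.183,0],[0,0,0]],[[0.069,-0.183,0],[0,0,0]],[[0.069,-0.183,0],[0,0,0]],[[0.069,-0.183,0],[0,0,0]]]' | sed -n 2,6p
python3 -m jog '[[[0,0,0],[0,0,0]],[[0,0,0],[0,0,0]],[[0,0,0],[0,0,0]]]'
python3 - <<'E'
from h import *
from station import ctrl,optics
o=ctrl.get_obs();np.savez("o1.npz",**{k:o[k] for k in("tool_pos","tool_rot","q")})
I=[]
for n in["scene","side"]:
    d=optics.get_image(n);np.savez(n+"1.npz",**d);I.append(d["image"])
    T=R.from_rotvec(o["tool_rot"]);print(n,proj(d,o["tool_pos"]+T.apply([.115,0,.020])),proj(d,o["tool_pos"]+T.apply([.115,0,-.019])),proj(d,[.5763,.1353,.27]))
c=lambda im,x,y:cv2.resize(im[y:y+100,x:x+100],(400,400),interpolation=cv2.INTER_CUBIC)
cv2.imwrite("pics/c2.png",np.hstack([c(I[0],345,190),c(I[1],275,120)]))
print(o["t"],o["q"],o["tool_pos"],R.from_rotvec(o["tool_rot"]).as_matrix().round(3))
E
```

```text
tool_pos: [0.4975, -0.2829, 0.2063]
tool_rot: [2.575, 1.782, 0.005]
contact_force: [0.6, -0.6, -0.5]
opening: 0.0162
grip_force: 107.6
tool_pos: [0.4952, -0.2812, 0.3402]
tool_rot: [3.053, 0.738, 0.001]
contact_force: [-0.2, -0.7, -1.8]
opening: 0.016
grip_force: 107.7
tool_pos: [0.4946, -0.2808, 0.3379]
tool_rot: [-3.048, -0.75, 0.003]
contact_force: [-0.7, 0.2, -1.4]
opening: 0.0159
grip_force: 107.7
tool_pos: [0.4693, -0.1211, 0.3394]
tool_rot: [-3.047, -0.756, 0.0]
contact_force: [-0.3, -0.9, -0.9]
opening: 0.0162
grip_force: 108.2
tool_pos: [0.4459, 0.0734, 0.3394]
tool_rot: [-3.046, -0.76, 0.001]
contact_force: [0.8, -0.8, -1.6]
opening: 0.016
grip_force: 108.5
t: 7.65
tool_pos: [0.4472, 0.0679, 0.3397]
tool_rot: [3.052, 0.744, -0.001]
contact_force: [-0.6, -0.3, -1.6]
opening: 0.0158
grip_force: 108.5
scene [[402.7420786  230.46504388]] [[405.78986385 220.2612646 ]] [[403.09902013 254.63454587]]
side [[317.03083134 165.62075853]] [[317.32295336 152.04105084]] [[326.07338982 179.06874761]]
7.65 [-1.38878016e-02 -4.12346056e-01  1.84278074e+00 -2.85089082e-04
  1.71194958e+00  1.07897446e+00] [0.44717153 0.06791763 0.3397275 ] [[ 0.888  0.46  -0.001]
 [ 0.46  -0.888 -0.   ]
 [-0.001 -0.    -1.   ]]
```

View pics/c2.png

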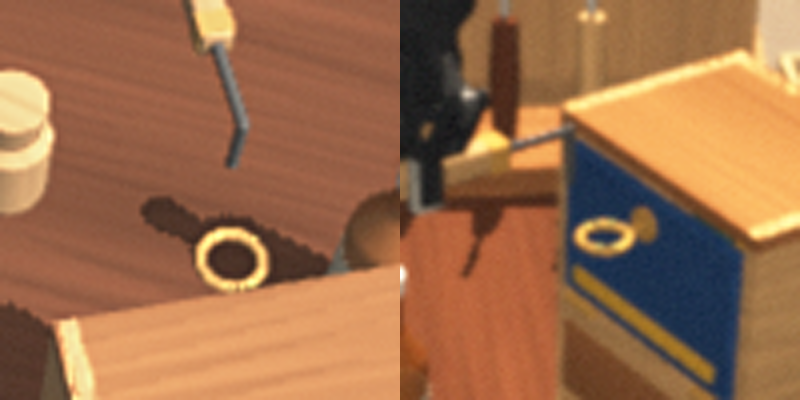

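The scene crop shows the pin tip at (403,231) and the bend at (406,222). The side crop shows the bend at (317.5,153). These match the predictions to within 1 or 2 px. The ring is about 30 mm ahead, so I'll move over it and lower in steps.

```bash

python3 -m jog '[[[0.015,0,0],[0,0,0]],[[0.03,0,0],[0,0,0]],[[0.03,0,0],[0,0,0]],[[0.03,0,0],[0,0,0]],[[0.03,0,0],[0,0,0]]]' | sed -n 2,4p
python3 -m jog '[[[0,0,0.015],[0,0,0]],[[0,0,0.03],[0,0,0]],[[0,0,0.04],[0,0,0]],[[0,0,0.044],[0,0,0]],[[0,0,0.044],[0,0,0]]]' | sed -n 2,4p
python3 - <<'E'
from h import *
from station import ctrl,optics
I=[]
for n in["scene","side"]:
    d=optics.get_image(n);np.savez(n+"2.npz",**d);I.append(d["image"])
c=lambda im,x,y:cv2.resize(im[y:y+60,x:x+60],(400,400),interpolation=cv2.INTER_CUBIC)
cv2.imwrite("pics/c3.png",np.hstack([c(I[0],373,220),c(I[1],298,145)]))
E
```

```text
tool_pos: [0.4733, 0.0825, 0.3401]
tool_rot: [3.052, 0.745, -0.001]
contact_force: [-0.2, -0.8, -1.5]
tool_pos: [0.4729, 0.0831, 0.2947]
tool_rot: [-3.051, -0.746, 0.004]
contact_force: [-0.3, 1.7, -1.3]
```

View pics/c3.png

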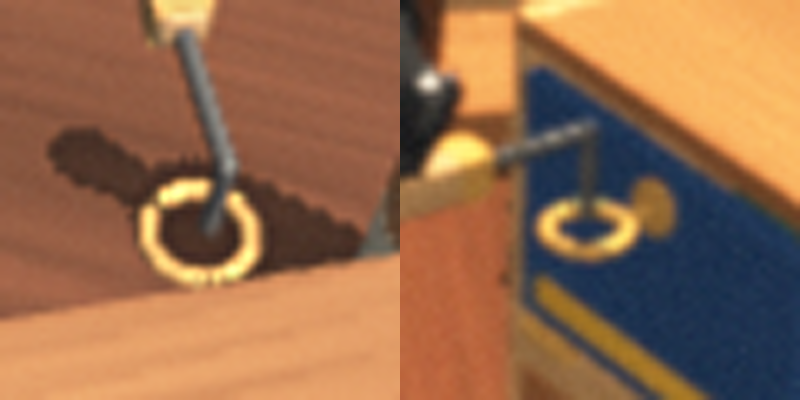

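The pin tip is over the ring's middle in both views, at scene (405,254) and side (326,177). I'll lower it about 22 mm more and plan the pull arc.

```bash

python3 -m jog '[[[0,0,0.01],[0,0,0]],[[0,0,0.02],[0,0,0]],[[0,0,0.021],[0,0,0]],[[0,0,0.021],[0,0,0]]]' | sed -n 2,4p
cat > arc.py <<'E'
from h import *
from station import ctrl
import sys
E0=np.array([.5763,.1353,.270]);yw=np.radians(27.5);X=np.array([np.cos(yw),np.sin(yw),0]);U=-X;Z=np.array([0,0,1.])
def pose(th,lead,k=.45):
    f=k*th;u=.038*np.cos(th)+.1*np.sin(th)-.038;z=.1*np.cos(th)-.038*np.sin(th)-.1
    P=E0+u*U+z*Z+lead*(np.cos(th)*U-np.sin(th)*Z)
    px=np.cos(f)*X+np.sin(f)*Z;pz=-np.sin(f)*X+np.cos(f)*Z
    return P-.115*px,toolR(px,pz)
def rows(pos,rot,W):
    for th,l in W:
        s,t=plan(pos,rot,*pose(th,l));print(th,l,s.round(3),t.round(3))
E
python3 - <<'E'
from arc import *
o=ctrl.get_obs();print(o["tool_pos"],o["contact_force"])
p,r=o["tool_pos"],o["tool_rot"]
L=[[(0,.006),(0,.011),(.06,.012),(.13,.012),(.2,.012)],[(.28,.012),(.36,.012),(.44,.012),(.52,.012),(.6,.012)],[(.68,.012),(.76,.012),(.84,.012),(.92,.012),(1.0,.012)],[(1.04,.012),(1.08,.012),(1.12,.012),(1.16,.012)]]
for W in L:
    rows(p,r,W);p,M=pose(*W[-1]);r=R.from_matrix(M).as_rotvec();print()
E
```

```text
tool_pos: [0.4732, 0.083, 0.2743]
tool_rot: [-3.051, -0.746, 0.002]
contact_force: [0.5, 0.3, -1.2]
[0.47319051 0.08304645 0.2742651 ] [ 0.53382912  0.29916217 -1.22357425]
0 0.006 [-0.005  0.001  0.004] [-0.001  0.001 -0.   ]
0 0.011 [-0.01   0.001  0.004] [-0.001  0.001 -0.   ]
0.06 0.012 [-0.017  0.001  0.011] [-0.001  0.028 -0.   ]
0.13 0.012 [-0.024  0.001  0.018] [-0.001  0.06  -0.   ]
0.2 0.012 [-0.03   0.001  0.027] [-0.001  0.091 -0.   ]

0.28 0.012 [-0.007  0.     0.009] [-0.     0.036 -0.   ]
0.36 0.012 [-0.014 -0.     0.019] [-0.     0.072 -0.   ]
0.44 0.012 [-0.02  0.    0.03] [-0.     0.108 -0.   ]
0.52 0.012 [-0.025  0.     0.04 ] [-0.     0.144 -0.   ]
0.6 0.012 [-0.03   0.     0.052] [-0.    0.18 -0.  ]

0.68 0.012 [-0.006  0.     0.011] [-0.     0.036 -0.   ]
0.76 0.012 [-0.011  0.     0.022] [-0.     0.072 -0.   ]
0.84 0.012 [-0.016  0.     0.034] [-0.     0.108 -0.   ]
0.92 0.012 [-0.019  0.     0.046] [-0.     0.144  0.   ]
1.0 0.012 [-0.022  0.     0.058] [-0.    0.18 -0.  ]

1.04 0.012 [-0.002 -0.     0.006] [-0.     0.018  0.   ]
1.08 0.012 [-0.004 -0.     0.012] [-0.     0.036  0.   ]
1.12 0.012 [-0.006 -0.     0.018] [0.    0.054 0.   ]
1.16 0.012 [-0.008  0.     0.024] [0.    0.072 0.   ]
```

```bash

python3 -m jog '[[[-0.005,0.001,0.004],[0,0,0]],[[-0.01,0.001,0.004],[0,0,0]],[[-0.017,0.001,0.011],[0,0.028,0]],[[-0.024,0.001,0.018],[0,0.06,0]],[[-0.03,0.001,0.027],[0,0.091,0]]]' 
python3 - <<'E'
from arc import *
from station import optics
o=ctrl.get_obs();print(o["tool_pos"],pose(.2,.012)[0])
I=[]
for n in["scene","side"]:
    d=optics.get_image(n);np.savez(n+"3.npz",**d);I.append(d["image"])
c=lambda im,x,y:cv2.resize(im[y:y+60,x:x+60],(400,400),interpolation=cv2.INTER_CUBIC)
cv2.imwrite("pics/c4.png",np.hstack([c(I[0],373,210),c(I[1],288,145)]))
rows(o["tool_pos"],o["tool_rot"],[(.28,.012),(.36,.012),(.44,.012),(.52,.012),(.6,.012)])
E
```

```text
t: 9.75
tool_pos: [0.4479, 0.0682, 0.2489]
tool_rot: [-3.028, -0.74, -0.145]
contact_force: [1.6, -0.1, 0.1]
opening: 0.0166
grip_force: 108.5
[0.44789802 0.06819751 0.24885932] [0.44732434 0.06815952 0.24773716]
0.28 0.012 [-0.008 -0.     0.01 ] [ 0.001  0.031 -0.   ]
0.36 0.012 [-0.015 -0.     0.02 ] [ 0.001  0.067 -0.   ]
0.44 0.012 [-0.021 -0.     0.03 ] [ 0.001  0.103 -0.   ]
0.52 0.012 [-0.026 -0.     0.041] [ 0.001  0.139 -0.   ]
0.6 0.012 [-0.031 -0.     0.052] [ 0.001  0.175 -0.   ]
```

View pics/c4.png

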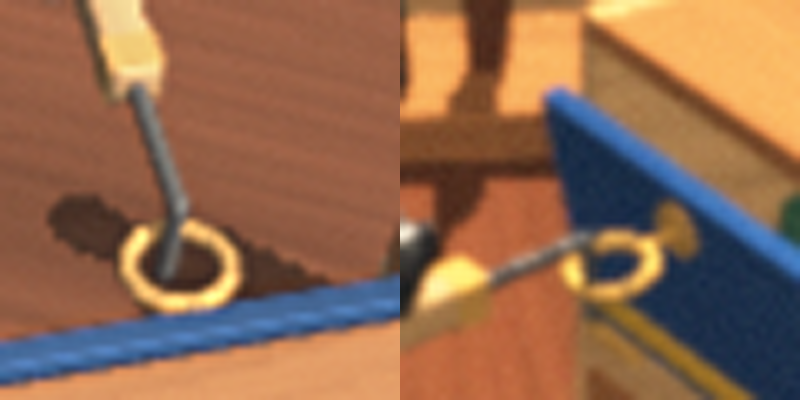

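The hatch is swinging out with the pin in the ring, at scene (399,246) and side (318,181). I'll continue the pull.

```bash

python3 -m jog '[[[-0.008,0,0.009],[0,0.031,0]],[[-0.015,0,0.019],[0,0.067,0]],[[-0.021,0,0.029],[0,0.103,0]],[[-0.026,0,0.04],[0,0.139,0]],[[-0.031,0,0.051],[0,0.175,0]]]' 
python3 - <<'E'
from arc import *
o=ctrl.get_obs();print(o["tool_pos"],pose(.6,.012)[0],o["q"])
rows(o["tool_pos"],o["tool_rot"],[(.68,.012),(.76,.012),(.84,.012),(.92,.012),(1.0,.012)])
E
```

```text
t: 10.35
tool_pos: [0.4252, 0.0561, 0.1957]
tool_rot: [-2.965, -0.725, -0.404]
contact_force: [5.9, 2.4, -2.5]
opening: 0.0159
grip_force: 108.3
[0.42520222 0.05613626 0.19571021] [0.42500728 0.056542   0.19362732] [-0.14633571 -0.64073105  2.24287123  0.16072075  1.32069716  0.92223786]
0.68 0.012 [-0.006 -0.     0.013] [ 0.002  0.036 -0.   ]
0.76 0.012 [-0.012 -0.     0.024] [ 0.002  0.072 -0.   ]
0.84 0.012 [-0.016 -0.     0.036] [ 0.002  0.108 -0.   ]
0.92 0.012 [-0.02  -0.     0.048] [ 0.002  0.144 -0.   ]
1.0 0.012 [-0.023 -0.001  0.06 ] [ 0.002  0.18  -0.   ]
```

```bash

python3 -m jog '[[[-0.006,0,0.011],[0,0.036,0]],[[-0.012,0,0.022],[0,0.072,0]],[[-0.016,0,0.034],[0,0.108,0]]]' 
python3 - <<'E'
from arc import *
o=ctrl.get_obs();print(o["tool_pos"],pose(.84,.012)[0],o["q"])
rows(o["tool_pos"],o["tool_rot"],[(.92,.012),(1.0,.012),(1.05,.012),(1.1,.012),(1.13,.012)])
E
```

```text
t: 10.65
tool_pos: [0.4196, 0.0531, 0.1591]
tool_rot: [-2.916, -0.713, -0.56]
contact_force: [3.5, 0.1, 0.1]
opening: 0.016
grip_force: 108.4
[0.41964737 0.05314983 0.15907555] [0.41954835 0.05370025 0.15707195] [-0.21035621 -0.72374798  2.36561996  0.25266601  1.21127934  0.82605185]
0.92 0.012 [-0.006 -0.001  0.013] [0.002 0.035 0.   ]
1.0 0.012 [-0.01  -0.001  0.025] [0.002 0.071 0.   ]
1.05 0.012 [-0.012 -0.001  0.033] [0.002 0.094 0.   ]
1.1 0.012 [-0.014 -0.001  0.041] [0.002 0.116 0.   ]
1.13 0.012 [-0.015 -0.001  0.045] [0.002 0.13  0.   ]
```

```bash

python3 - <<'E'
from arc import *
o=ctrl.get_obs()
for th in(.92,1.0,1.05,1.1,1.13,1.16):print(th,plan(o["tool_pos"],o["tool_rot"],*pose(th,.012,.40/th)))
E
```

```text
0.92 (array([-0.0057, -0.0006,  0.0118]), array([0.0021, 0.021 , 0.    ]))
1.0 (array([-0.0101, -0.0006,  0.0195]), array([0.0021, 0.021 , 0.    ]))
1.05 (array([-0.0126, -0.0006,  0.0245]), array([0.0021, 0.021 , 0.    ]))
1.1 (array([-0.0149, -0.0006,  0.0297]), array([0.0021, 0.021 , 0.    ]))
1.13 (array([-0.0161, -0.0006,  0.0328]), array([0.0021, 0.021 , 0.    ]))
1.16 (array([-0.0172, -0.0006,  0.0359]), array([0.0021, 0.021 , 0.    ]))
```

```bash

python3 -m jog '[[[-0.006,0,0.01],[0,0.02,0]],[[-0.01,0,0.018],[0,0.02,0]],[[-0.0125,0,0.023],[0,0.02,0]],[[-0.015,0,0.028],[0,0.02,0]],[[-0.0155,0,0.03],[0,0.02,0]]]' 
python3 -m jog '[[[0,0,0],[0,0,0]]]'
python3 - <<'E'
from arc import *
from station import optics
o=ctrl.get_obs();print(o["tool_pos"],pose(1.1,.012,.4/1.1)[0],o["q"])
I=[]
for n in["scene","side"]:
    d=optics.get_image(n);np.savez(n+"4.npz",**d);I.append(d["image"])
    hg=E0+.038*X-.1*Z;Y=np.array([-X[1],X[0],0])
    for th in(.9,1.0,1.1):
        e=lambda y:hg+Y*y+.12*(np.sin(th)*U+np.cos(th)*Z)
        print(n,th,proj(d,e(.095)),proj(d,e(-.095)))
c=lambda im,x,y:cv2.resize(im[y:y+100,x:x+100],(400,400),interpolation=cv2.INTER_CUBIC)
cv2.imwrite("pics/c5.png",np.hstack([c(I[0],350,190),c(I[1],270,150)]))
E
```

```text
t: 11.15
tool_pos: [0.4184, 0.052, 0.1278]
tool_rot: [-2.905, -0.71, -0.594]
contact_force: [4.8, 3.2, 5.2]
opening: 0.0161
grip_force: 109.1
t: 11.25
tool_pos: [0.4185, 0.0519, 0.1281]
tool_rot: [-2.906, -0.71, -0.594]
contact_force: [6.0, 2.9, 3.9]
opening: 0.016
grip_force: 109.0
[0.41849469 0.05186558 0.12813764] [0.41688415 0.05231336 0.12601613] [-0.22679381 -0.71640677  2.41777559  0.28100058  1.14029569  0.7852411 ]
scene 0.9 [[435.12005835 232.37307659]] [[353.35604448 245.13256186]]
scene 1.0 [[433.28743071 232.06217204]] [[352.37502039 244.67785951]]
scene 1.1 [[431.56484211 232.2696733 ]] [[351.49136255 244.75345279]]
side 0.9 [[289.33704375 178.05953198]] [[329.43058758 209.62752295]]
side 1.0 [[287.23892731 181.83127633]] [[327.07991188 213.66640363]]
side 1.1 [[285.46093286 185.69210641]] [[325.05419265 217.78197846]]
```

View pics/c5.png

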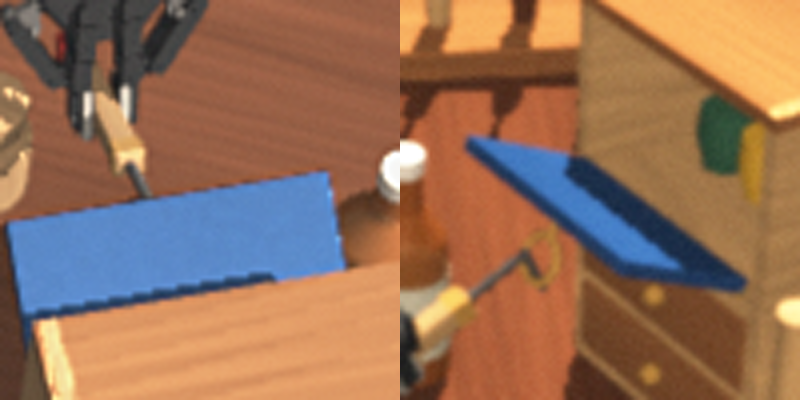

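The side view shows the panel's outer edge from (287,185) to (325.5,218). That fits about 1.08 to 1.1 rad, with the hook in the ring at (302,214). I'll press a little more to be sure it is on the stop.

```bash

python3 -m jog '[[[-0.002,0,0.003],[0,0,0]],[[-0.003,0,0.005],[0,0,0]],[[-0.003,0,0.005],[0,0,0]]]' | sed -n 2,4p
python3 -m jog '[[[-0.0015,0,0.0025],[0,0,0]],[[-0.003,0,0.005],[0,0,0]],[[-0.003,0,0.005],[0,0,0]]]' | sed -n 2,4p
python3 - <<'E'
from arc import *
from station import optics
o=ctrl.get_obs();print(o["t"],o["q"],o["opening"],o["contact_force"])
d=optics.get_image("side");np.savez("side5.npz",**d)
a=load("side4")["image"].astype(int);b=d["image"].astype(int)
for im in(a,b):
    m=(im[...,0]-im[...,2]>50);ys,xs=np.where(m[170:230,275:365]);print(xs.min()+275,ys[xs==xs.min()].mean()+170,xs.max()+275,ys.max()+170)
    m=m[170:230,275:365]; print(m.sum(), [int(np.where(m[:,c])[0].max())+170 for c in(15,25,35,45)])
E
```

```text
tool_pos: [0.4197, 0.0517, 0.1249]
tool_rot: [-2.904, -0.71, -0.603]
contact_force: [6.4, 4.6, 8.0]
tool_pos: [0.4205, 0.0518, 0.1209]
tool_rot: [-2.902, -0.71, -0.611]
contact_force: [12.8, 9.4, 8.2]
11.95 [-0.22949944 -0.70897872  2.42812653  0.29078083  1.11468519  0.77345802] 0.016076243144672053 [12.83299918  9.40837932  8.24642157]
288 185.5 354 221
621 [188, 196, 204, 213]
288 186.0 354 221
619 [188, 196, 204, 213]
```

The panel did not move while the force rose to about 18 N, so it is on the stop. I'll work out the unhooking move, first checking for pole slip against the last side view.

```bash

python3 - <<'E'
from arc import *
d=load("side4");s=load("scene4");p=np.array([.41849,.05187,.12814]);T=R.from_rotvec([-2.906,-.71,-.594])
for n,v in(("bend",[.115,0,-.019]),("front",[.065,0,-.019]),("P",[.115,0,0])):
    print(n,proj(d,p+T.apply(v)),proj(s,p+T.apply(v)))
o=ctrl.get_obs()
for l in(.012,.006,.0):print(l,plan(o["tool_pos"],o["tool_rot"],*pose(1.1,l,.4/1.1)))
th=1.1;e=pose(1.1,0)[0]
e=E0+(.038*np.cos(th)+.1*np.sin(th)-.038)*U+(.1*np.cos(th)-.038*np.sin(th)-.1)*Z;print("eye",e,proj(d,e))
T=R.from_rotvec(o["tool_rot"]);print("P-eye in U,Z",((o["tool_pos"]+T.apply([.115,0,0])-e)@np.c_[U,Z]))
E
```

```text
bend [[301.12665551 213.15152629]] [[388.25626335 241.88468288]]
front [[286.69177493 224.4691435 ]] [[382.43706872 230.0370723 ]]
P [[303.42786415 217.73928515]] [[388.05092239 248.25193652]]
0.012 (array([-0.0007, -0.0021, -0.0058]), array([ 0.0058, -0.0132,  0.0011]))
0.006 (array([ 0.004 , -0.002 , -0.0096]), array([ 0.0058, -0.0132,  0.0011]))
0.0 (array([ 0.0086, -0.002 , -0.0134]), array([ 0.0058, -0.0132,  0.0011]))
eye [0.51566626 0.10373607 0.18149373] [[304.54542979 214.50082878]]
P-eye in U,Z [ 0.00308875 -0.01433382]
```

```bash

python3 -m jog '[[[0.003,0,-0.005],[0,0,0]],[[0.006,0,-0.01],[0,0,0]],[[0.008,0,-0.014],[0,0,0]],[[0.008,0,-0.014],[0,0,0]],[[0.008,0,-0.014],[0,0,0]]]' | sed -n 2,4p
python3 - <<'E'
from arc import *
o=ctrl.get_obs()
for l in(.012,.006,.0):print(l,plan(o["tool_pos"],o["tool_rot"],*pose(1.1,l,.4/1.1)))
E
```

```text
tool_pos: [0.4167, 0.0518, 0.13]
tool_rot: [-2.907, -0.711, -0.585]
contact_force: [3.0, 1.9, 1.5]
0.012 (array([-0.0012, -0.0004,  0.0038]), array([0.0014, 0.0029, 0.0001]))
0.006 (array([ 0.0034, -0.0004, -0.0001]), array([0.0014, 0.0029, 0.0001]))
0.0 (array([ 0.008 , -0.0004, -0.004 ]), array([0.0014, 0.0029, 0.0001]))
```

```bash

python3 -m jog '[[[0.003,0,-0.001],[0,0,0]],[[0.006,0,-0.002],[0,0,0]],[[0.006,0,-0.002],[0,0,0]]]' | sed -n 2,4p
python3 - <<'E'
from arc import *
from station import optics
o=ctrl.get_obs()
for l in(.006,.0):print(l,plan(o["tool_pos"],o["tool_rot"],*pose(1.1,l,.4/1.1)))
I=[]
T=R.from_rotvec(o["tool_rot"])
for n in["scene","side"]:
    d=optics.get_image(n);np.savez(n+"6.npz",**d);I.append(d["image"]);print(proj(d,o["tool_pos"]+T.apply([.115,0,-.019])))
im=I[1].astype(int);m=(im[...,0]-im[...,2]>50)[170:230,275:365];print(m.sum(),[int(np.where(m[:,c])[0].max())+170 for c in(15,25,35,45)])
c=lambda im,x,y:cv2.resize(im[y:y+50,x:x+50],(600,600),interpolation=cv2.INTER_CUBIC)
cv2.imwrite("pics/c6.png",c(I[1],278,190))
E
```

```text
tool_pos: [0.4193, 0.0541, 0.1318]
tool_rot: [-2.907, -0.712, -0.577]
contact_force: [0.4, -0.3, -1.4]
0.006 (array([-0.0004,  0.0005,  0.0003]), array([-0.001 ,  0.0081,  0.    ]))
0.0 (array([ 0.0042,  0.0005, -0.0036]), array([-0.001 ,  0.0081,  0.    ]))
[[389.28254391 242.06999124]]
[[301.55813861 211.80010118]]
625 [188, 196, 204, 213]
```

View pics/c6.png

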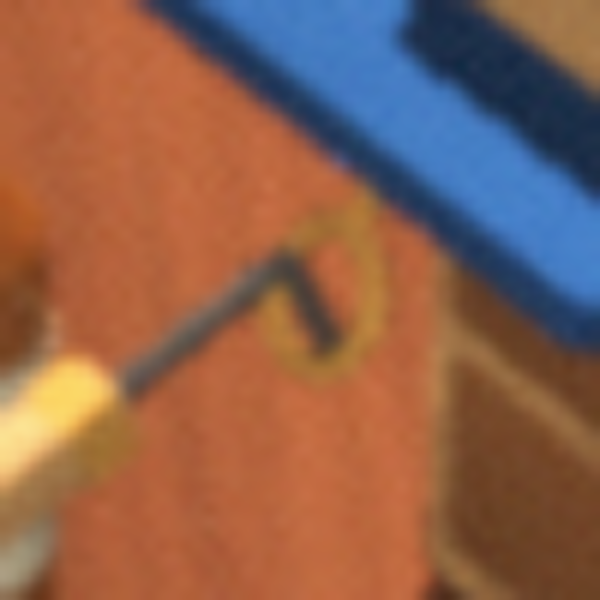

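The hook is unloaded, with the bend at (301.8,211.5) as predicted, the pin through the ring and the hatch unmoved. I'll slide it out along the pin.

```bash

python3 -m jog '[[[0.002,0,-0.004],[0,0,0]],[[0.002,0,-0.01],[0,0,0]],[[0.002,0,-0.016],[0,0,0]]]' | sed -n 2,4p
python3 -m jog '[[[0,0,-0.008],[0,0,0]],[[0,0,-0.016],[0,0,0]],[[0,0,-0.024],[0,0,0]],[[0,0,-0.032],[0,0,0]],[[0,0,-0.04],[0,0,0]]]' | sed -n 2,4p
python3 - <<'E'
from arc import *
from station import optics
d=optics.get_image("side")
im=d["image"].astype(int);m=(im[...,0]-im[...,2]>50)[170:230,275:365];print(m.sum(),[int(np.where(m[:,c])[0].max())+170 for c in(15,25,35,45)])
E
```

```text
tool_pos: [0.4158, 0.0519, 0.1486]
tool_rot: [-2.907, -0.711, -0.58]
contact_force: [0.3, -0.2, -1.9]
tool_pos: [0.4022, 0.0447, 0.1859]
tool_rot: [-2.907, -0.711, -0.581]
contact_force: [1.1, -0.6, -1.3]
620 [188, 196, 204, 213]
```

```bash

python3 -m jog '[[[0,0,-0.03],[0,0,0]],[[0,0,-0.06],[0,0,0]],[[0,0,-0.09],[0,0,0]],[[0,0,-0.12],[0,0,0]],[[0,0,-0.12],[0,0,0]]]' | sed -n 2,4p
python3 - <<'E'
from arc import *
o=ctrl.get_obs()
a=np.radians(69.4);pk=np.array([np.cos(a),np.sin(a),0])
print(o["q"],plan(o["tool_pos"],o["tool_rot"],[.42,.05,.34],toolR(X,Z)))
print(plan(np.array([.42,.05,.34]),R.from_matrix(toolR(X,Z)).as_rotvec(),[.4958,-.2816,.30],toolR(pk,Z)))
E
```

```text
tool_pos: [0.3623, 0.0227, 0.3012]
tool_rot: [-2.91, -0.711, -0.593]
contact_force: [-0.2, 0.6, -0.8]
[-0.37982552 -0.9873339   2.26323643  0.29498023  1.59018566  0.75841078] (array([ 0.0738,  0.0026, -0.0109]), array([ 0.007 , -0.4002, -0.0005]))
(array([-0.0859,  0.3291,  0.04  ]), array([-0.    , -0.    , -0.7313]))
```

```bash

python3 -m jog '[[[0.02,0,-0.01],[0.007,-0.13,0]],[[0.05,0.002,-0.011],[0.007,-0.26,0]],[[0.074,0.003,-0.011],[0.007,-0.4,0]],[[0.074,0.003,-0.011],[0.007,-0.4,0]],[[0.074,0.003,-0.011],[0.007,-0.4,0]]]' | sed -n 2,4p
python3 -m jog '[[[-0.045,0.17,0],[0,0,0]],[[-0.045,0.17,0],[0,0,0]],[[-0.045,0.17,0],[0,0,0]],[[-0.045,0.17,0],[0,0,0]],[[-0.045,0.17,0],[0,0,0]]]' | sed -n 2,4p
python3 -m jog '[[[-0.041,0.159,0],[0,0,-0.15]],[[-0.041,0.159,0],[0,0,-0.3]],[[-0.041,0.159,0],[0,0,-0.45]],[[-0.041,0.159,0],[0,0,-0.6]],[[-0.041,0.159,0],[0,0,-0.731]]]' | sed -n 2,4p
python3 -m jog '[[[0,0,0],[0,0,0]],[[0,0,0],[0,0,0]],[[0,0,0],[0,0,0]]]' | sed -n 2,6p
python3 - <<'E'
from arc import *
from station import optics
o=ctrl.get_obs();a=np.radians(69.4);pk=np.array([np.cos(a),np.sin(a),0])
print(o["q"],plan(o["tool_pos"],o["tool_rot"],[.4958,-.2816,.1],toolR(pk,Z)))
d=optics.get_image("wrist");np.savez("w2.npz",tool_pos=o["tool_pos"],tool_rot=o["tool_rot"],**d)
T=R.from_rotvec(o["tool_rot"])
for n in("scene","side"):
    d=optics.get_image(n);np.savez(n+"7.npz",**d)
    for v in([.115,0,-.019],[-.077,0,-.028]):print(n,proj(d,o["tool_pos"]+T.apply(v)))
    im=d["image"].astype(int);m=((im[...,2]>140)&(im[...,1]<80)&(im[...,0]<80)).astype(np.uint8)
    nn,l,st,ce=cv2.connectedComponentsWithStats(m);print([(c.round(1).tolist(),int(s[4])) for c,s in zip(ce,st) if 8<s[4]<300])
E
```

```text
tool_pos: [0.4201, 0.0515, 0.3313]
tool_rot: [-3.043, -0.75, 0.021]
contact_force: [-1.0, -0.7, -2.5]
tool_pos: [0.4571, -0.1239, 0.3336]
tool_rot: [-3.05, -0.738, 0.009]
contact_force: [0.2, 1.0, -2.2]
tool_pos: [0.4945, -0.2824, 0.3329]
tool_rot: [-2.575, -1.789, 0.007]
contact_force: [-0.2, 1.1, -1.3]
tool_pos: [0.4953, -0.28, 0.3334]
tool_rot: [-2.578, -1.784, 0.007]
contact_force: [-0.3, 0.0, -1.5]
opening: 0.0162
grip_force: 108.8
[-0.644146   -0.11555095  1.60966072 -0.0022452   1.65481336 -0.28434726] (array([-0.0013,  0.0028,  0.2334]), array([-0.0077,  0.0001, -0.0004]))
scene [[271.41306784 182.32923326]]
scene [[205.50115232 137.47512278]]
[([263.5, 174.5], 13), ([194.2, 191.7], 10), ([199.9, 194.8], 17)]
side [[328.05435137 218.31827448]]
side [[305.73347069 269.73158248]]
[([83.3, 1.2], 10), ([113.1, 6.8], 74), ([70.4, 5.2], 19), ([38.4, 13.7], 20), ([86.4, 16.9], 42), ([247.6, 99.8], 42), ([347.5, 104.7], 27), ([330.7, 117.4], 209), ([305.0, 108.5], 15), ([165.5, 181.4], 126), ([269.4, 205.8], 72), ([305.5, 270.2], 73), ([53.8, 282.4], 13), ([213.9, 385.2], 60), ([510.4, 397.3], 13), ([16.2, 400.5], 10), ([10.2, 413.9], 193), ([515.8, 408.7], 32), ([624.6, 416.9], 10), ([521.7, 420.9], 23), ([534.3, 431.0], 77), ([265.4, 430.5], 28), ([634.4, 436.6], 83), ([527.4, 432.6], 44), ([625.9, 435.5], 11), ([279.2, 445.1], 101), ([637.6, 453.2], 10), ([532.9, 456.5], 11), ([267.2, 464.8], 28), ([538.1, 467.1], 16), ([547.0, 471.9], 64), ([541.8, 475.8], 17), ([570.4, 474.6], 9)]
```

```bash

python3 -m jog '[[[-0.001,0.003,0.22],[-0.008,0,0]],[[-0.001,0.003,0.22],[-0.008,0,0]],[[-0.001,0.003,0.22],[-0.008,0,0]],[[-0.001,0.003,0.22],[-0.008,0,0]],[[-0.001,0.003,0.22],[-0.008,0,0]]]' | sed -n 2,4p
python3 -m jog '[[[0,0,0.003],[0,0,0]],[[0,0,0.006],[0,0,0]],[[0,0,0.006],[0,0,0]]]' | sed -n 2,4p
python3 - <<'E'
from arc import *
o=ctrl.get_obs();a=np.radians(69.4);pk=np.array([np.cos(a),np.sin(a),0])
print(plan(o["tool_pos"],o["tool_rot"],[.4958,-.2816,.0625],toolR(pk,Z)))
E
```

```text
tool_pos: [0.4933, -0.2795, 0.1063]
tool_rot: [-2.574, -1.784, 0.005]
contact_force: [-0.4, 0.4, -2.9]
tool_pos: [0.4976, -0.2829, 0.1088]
tool_rot: [2.58, 1.788, 0.001]
contact_force: [0.6, -0.1, -1.5]
(array([ 0.0006, -0.0023,  0.0463]), array([0.0023, 0.0009, 0.0009]))
```

```bash

python3 -m jog '[[[0,-0.002,0.012],[0,0,0]],[[0,-0.002,0.024],[0,0,0]],[[0,-0.002,0.036],[0,0,0]],[[0,-0.002,0.043],[0,0,0]],[[0,-0.002,0.0455],[0,0,0]]]' | sed -n 2,4p
python3 -m jog '[[[0,0,0],[0,0,0]],[[0,0,0],[0,0,0]],[[0,0,0],[0,0,0]]]' | sed -n 2,6p
```

```text
tool_pos: [0.4945, -0.2814, 0.0618]
tool_rot: [-2.581, -1.788, 0.002]
contact_force: [-2.3, 5.7, 12.6]
tool_pos: [0.4948, -0.2817, 0.0622]
tool_rot: [-2.582, -1.789, 0.001]
contact_force: [-3.1, 2.4, 6.2]
opening: 0.016
grip_force: 110.0
```

```bash

python3 -m jog '[[[0,0,0],[0,0,0]],[[0,0,0],[0,0,0]],[[0,0,0],[0,0,0]],[[0,0,0],[0,0,0]],[[0,0,0],[0,0,0]]]' 1 | sed -n 2,6p
python3 -m jog '[[[0,0,-0.02],[0,0,0]],[[0,0,-0.06],[0,0,0]],[[0,0,-0.1],[0,0,0]],[[0,0,-0.15],[0,0,0]],[[0,0,-0.19],[0,0,0]]]' | sed -n 2,6p
python3 -m jog '[[[-0.05,0,-0.05],[0,0,0]],[[-0.1,0,-0.05],[0,0,0]],[[-0.1,0,-0.05],[0,0,0]],[[-0.1,0,-0.05],[0,0,0]]]' | sed -n 2,6p
python3 - <<'E'
from arc import *
from station import optics
I=[]
print(ctrl.get_obs()["t"])
d=optics.get_image("scene");e=optics.get_image("side")
im=e["image"].astype(int);m=(im[...,0]-im[...,2]>50)[170:230,275:365];print(m.sum(),[int(np.where(m[:,c])[0].max())+170 for c in(15,25,35,45)])
c=lambda im,x,y,w,h:cv2.resize(im[y:y+h,x:x+w],(400,300),interpolation=cv2.INTER_CUBIC)
s,q=d["image"],e["image"]
cv2.imwrite("pics/c7.png",np.vstack([np.hstack([c(s,205,190,100,75),c(q,270,300,100,75)]),np.hstack([c(s,120,130,400,300),c(q,180,120,320,240)])]))
E
```

```text
tool_pos: [0.4944, -0.2814, 0.061]
tool_rot: [-2.581, -1.789, 0.001]
contact_force: [-0.1, 0.5, 0.4]
opening: 0.0851
grip_force: 0.0
tool_pos: [0.4949, -0.2817, 0.2541]
tool_rot: [2.581, 1.789, 0.0]
contact_force: [0.5, -1.3, 0.2]
opening: 0.0857
grip_force: 0.0
tool_pos: [0.4588, -0.3771, 0.3016]
tool_rot: [-2.585, -1.785, 0.001]
contact_force: [-0.3, -0.2, -0.5]
opening: 0.0857
grip_force: 0.0
19.2Traceback (most recent call last):
  File "<stdin>", line 6, in <module>
    return umr_maximum(a, axis, None, out, keepdims, initial, where)
ValueError: zero-size array to reduction operation maximum which has no identity
```

```bash

python3 - <<'E'
from arc import *
from station import optics
d=optics.get_image("scene");e=optics.get_image("side")
c=lambda im,x,y,w,h:cv2.resize(im[y:y+h,x:x+w],(400,300),interpolation=cv2.INTER_CUBIC)
s,q=d["image"],e["image"]
cv2.imwrite("pics/c7.png",np.vstack([np.hstack([c(s,205,190,100,75),c(q,270,300,100,75)]),np.hstack([c(s,120,130,400,300),c(q,180,120,320,240)])]))
E
```

```text
(no output)
```

View pics/c7.png

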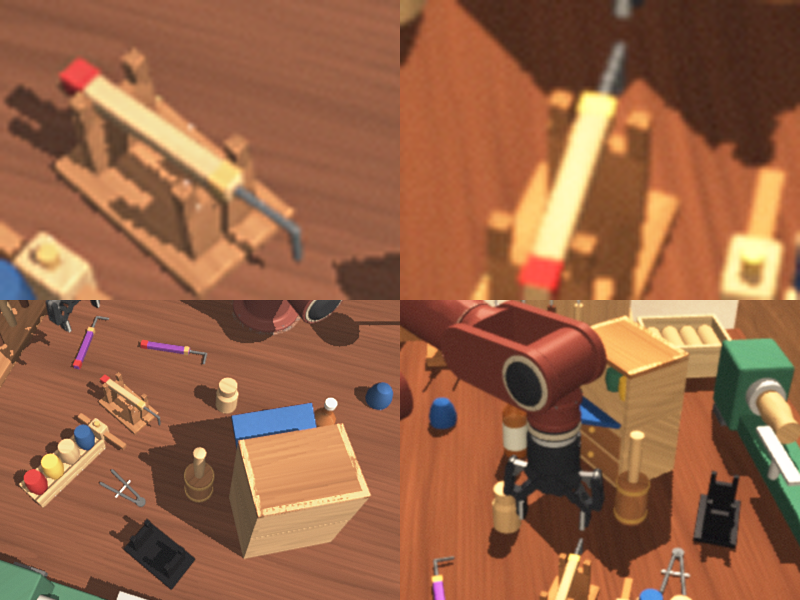

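The pole lies in both notches as found, with its red tail at scene (225,209) and the hook pointing down at (279,251). The hatch is down and everything else stands where it was. I'll hand the job in.

```bash
python3 -c "
from station import job
print(job.finish_job())"
```

```text
the job is handed in; nothing more can be done
None
```

The job is handed in: I hooked the hatch and pulled it down to its stop, unhooked and left it down, and laid the pole back in both notches of its rest as found, with nothing else visibly shifted, in about 19 s of robot time.

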